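Turn the milled cover over for its second side

TASK

The first side of the white gearbox cover is finished and lies pocket up on the mill's fixture pallet, too wide to grip and with nothing to lift it by. Slide it out over the pallet's open end until about a third of it overhangs, so that you can get under it, without letting it fall off, turn it over so that the plain face is up, and push it squarely in between the converging rails until it sits flat and fully home against the end stop.

Things in the scene. Friction and masses are not known exactly. Their poses are not given: they have to be found in the camera images.
- cover: White plastic gearbox cover: loose flat plate 100 (own x) x 90 (own y) x 8 mm (own z), about 0.1 kg, origin at its centre. Own +z points out of the face with the 2 mm deep milled pocket (9 mm rim); the other face is plain. Starts pocket up on the pallet, clear of open end and rails, axes within 0.12 rad of the pallet's. Slides with ordinary dry friction, held by nothing.
- pallet: Fixture pallet, fixed to the desk: dark brown wooden board 160 (own x) x 257 (own y) x 10 mm on four pillars 26 mm across at own x +-64, y +-111 mm; flat top 70 mm above the desk, free space below. Origin on the desk under its centre, own z up, own +y from open end to end stop.
- pallet_open (a point): Middle of the pallet's open end, at top height: own y = -128.5 mm of the pallet, a plain edge with nothing standing on it. Axes as the pallet's.
- pallet_mouth (a point): Middle of the mouth of the rails, at top height: own y = 6.5 mm of the pallet. Two steel rails, 10 mm wide, stand 12 mm above the top; their inner faces are 137 mm apart here, converge straight to 103 mm apart 42 mm further along +y, then run parallel for 57 mm to the end stop. Axes as the pallet's.
- pallet_stop (a point): Middle of the end stop's face, at top height: own y = 105.5 mm of the pallet. The stop is a 12 mm high fixed steel bar across the gap between the rails. With the cover home its centre is 45 mm before this point (toward -y) and 4 mm above it. Axes as the pallet's.

How it is judged:
On the way:
1. the cover lies flat on the pallet, pocket up, with its outer edge well over the open end (about 20 mm or more) (y of cover in the frame of pallet below -0.1035 m and angle between cover's own z axis and vertical below 0.1 rad and height (world z) of cover between 0.07 and 0.078 m), for 0.2 s.
At the end, for the whole second after the job is handed in: The cover lies at rest plain face up (within 3 degrees of flat) on the pallet top, between the parallel rails (centre within 3 mm of the pallet's centre line, square within 3 degrees) and against the end stop (gap under 3 mm) (angle between cover's own z axis and vertical above 3.09 rad and height (world z) of cover between 0.071 and 0.077 m and y of cover in the frame of pallet between 0.0575 and 0.063 m and x of cover in the frame of pallet between -0.003 and 0.003 m and angle between the x axis of cover and the x axis of pallet, either way round below 0.05 rad and linear speed of cover below 0.01 m/s); the robot touches nothing.
It fails at once if the cover falls off the pallet (height (world z) of cover below 0.05 m).
It also fails if it takes over 67 s, if anything falls off the work surface, if the arm or the gripper's body presses on something with over 40 N, if the wrist force passes 120 N, or if a joint passes its speed limit or range.

ROBOT

A 6-joint arm with a two-finger parallel gripper is mounted at the origin on a cart in front of the work surface, level with it; the furniture and walls round the work are solid. World frame = base frame: x ahead of the robot, y to its left, z up, the work surface at z = 0. Lengths are in m, angles in rad, forces in N, time in s.
With the tool pointing down it reaches from about 0.375 to 0.75 m from the base axis. Payload 9 kg.
Tool frame: the origin (TCP) lies at the very end of the fingers, on their centre line; the grasp point (between the pads) lies env.tcp_to_grasp behind it (env.tcp_to_grasp is the distance from the TCP to the grasp point, in m); z points along the fingers, y is the line along which they close (so a half turn about z gives the same grasp; the last joint's range is limited). The gripper opens to 85 mm and grips with 20 to 120 N. Pads are 22 mm wide; open, the fingers measure 114 mm over their backs; the gripper's body (76 mm by 85 mm) begins 54 mm behind the grasp point. The pads swing forward as they close: fully open they stand 13 mm farther back than shut.
Start: joints at [-1.363, 0.104, 0.097, 1.564, 0, 1.353], TCP at [0.248, -0.546, 0.231] pointing down, gripper open.
Joint ranges: [-2.99, 2.99], [-0.84, 1.86], [-1.1, 1.16], [-1.84, 2.11], [-1.51, 1.56], [-3.14, 3.14]. Speed limits (rad/s): [2.22, 2.22, 2.57, 3.14, 3.14, 3.14].

INTERFACE

Orientations are given as [roll, pitch, yaw] about the fixed x, y, z axes, in that order (R = Rz(yaw) Ry(pitch) Rx(roll)).
In Python, from rig import env, state, vision, order gives the robot as it stands. Calls block until the motion is done:
- env.move_ptp(position, orientation): joint-space move of the TCP to a pose.
- env.move_straight(position, orientation=None, v=0.15): straight line of the TCP; orientation=None keeps the orientation; v is the mean speed in m/s.
- env.move_j(angles): joint-space move.
- env.grip(opening, newtons=None): finger opening in m; newtons is the grip in N (None keeps the last); returns when the fingers have stopped.
- env.pause(seconds).
- env.ik(position, orientation): joint angles nearest the present ones, or None.
- state(): the state.
- vision.camera(name): name is "scene" or "top" or "wrist"; returns the picture (480x640x3 uint8, red, green, blue); there is no depth.
- vision.camera_model(name): a dict with "camera_matrix" (3x3 intrinsics, pixels), "R" (3x3) and "t" (3): a world point X has camera coordinates R X + t; the wrist camera has in their place "T_tool_cam" (4x4, takes a point from camera to tool coordinates, whose origin is the TCP and whose axes are the flange's). Camera axes: x right, y down, z forward; pixel columns grow to the right and rows downward; lengths in m; the calibration is good to about 2 mm. A picture is of the moment at which its call begins: read the wrist's pose just before it. camera_model takes no time and is no camera call.
A pose or a line that the arm cannot do raises env.MotionError and nothing moves.
- order.job_done(): hands the job in; it is judged then, once.
The state is a dict: "clock": time; "qpos": joint angles; "joint_vel": joint speeds; "joint_efforts": joint torques, N m; "tcp_pos": TCP position; "orientation": TCP orientation; "force": force on the tool from outside, world axes, zero at the start; "wrist_torque": the same for the moment, N m; "opening": finger opening in m; "grasp_force": force on a finger pad.
Only numpy, scipy, OpenCV 4.12 (cv2) and the standard library are available. Lean on these libraries where they do the work, as an engineer would, in place of code of your own. Each camera call takes 0.05 s, during which the arm holds its last target. There are 200 camera calls.

## Working session

There is one attempt and no reset: what is moved stays moved. The work goes in short steps, each a Python script; the robot and the scene stay as the last script left them, time stands still between calls to the robot, and variables do not carry over. Pictures are saved under pics/ and viewed, at most 10 in all, crops included, and the job is handed in when it is done.

```bash
ls; mkdir -p pics; python3 - <<'E'
from rig import env,state,vision
import cv2,numpy as np
np.set_printoptions(precision=4,suppress=True)
for n in ("scene","top"):
    im=vision.camera(n); cv2.imwrite(f"pics/{n}0.png",im[:,:,::-1])
    m=vision.camera_model(n); print(n,m["camera_matrix"].tolist(),m["R"],m["t"], -np.array(m["R"]).T@m["t"])
print(vision.camera_model("wrist"),env.tcp_to_grasp,state())
E
```

```text
pics
scene [[483.60675393438873, 0.0, 323.69805728451314], [0.0, 483.60675393438873, 240.6491939906057], [0.0, 0.0, 1.0]] [[ 0.9242 -0.3814  0.0197]
 [-0.1762 -0.4717 -0.864 ]
 [ 0.3388  0.795  -0.5032]] [-0.4894  0.126   0.8209] [ 0.1964 -0.7798  0.5315]
top [[580.9491618421295, 0.0, 318.9892783628548], [0.0, 580.9491618421295, 248.34361963751587], [0.0, 0.0, 1.0]] [[-0.1085 -0.9941 -0.0041]
 [-0.9723  0.107  -0.2076]
 [ 0.2068 -0.0186 -0.9782]] [-0.0678  0.5106  0.8077] [ 0.322  -0.107   0.8958]
{'camera_matrix': array([[354.8193,   0.    , 320.514 ],
       [  0.    , 354.8193, 238.02  ],
       [  0.    ,   0.    ,   1.    ]]), 'T_tool_cam': array([[ 0.0004, -0.9649, -0.2625,  0.0649],
       [ 1.    ,  0.0006, -0.0008,  0.0004],
       [ 0.0009, -0.2625,  0.9649, -0.1433],
       [ 0.    ,  0.    ,  0.    ,  1.    ]])} 0.0187 {'clock': 0.1, 'qpos': array([-1.3627,  0.1046,  0.0965,  1.5639,  0.    ,  1.3531]), 'joint_vel': array([-0.0018, -0.0008,  0.0003, -0.0009,  0.0014, -0.0001]), 'joint_efforts': array([  0.0056, -55.8201,  50.4725,   0.013 ,  -0.0002,   0.    ]), 'tcp_pos': array([ 0.2478, -0.5461,  0.2306]), 'orientation': array([-3.1405, -0.0003,  0.4258]), 'force': array([ 0.9535, -0.0007, -0.8119]), 'wrist_torque': array([ 0.0326, -0.0256,  0.001 ]), 'grasp_force': 0.0, 'opening': 0.08570544666593964}
```

View pics/top0.png

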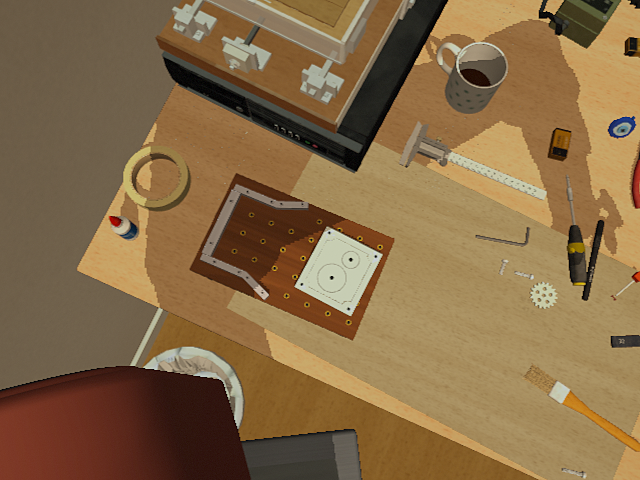

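View pics/scene0.png

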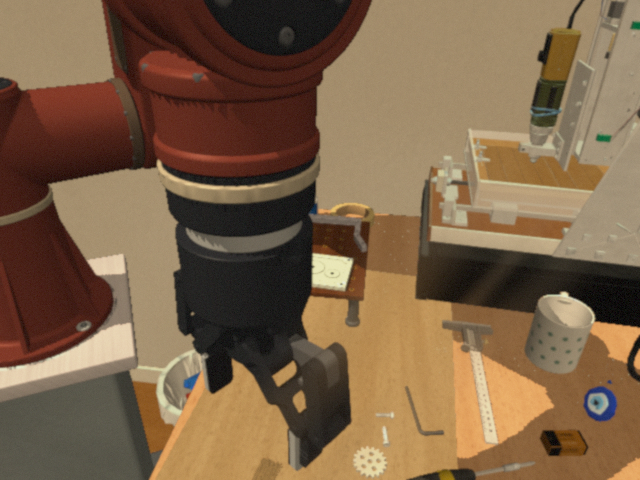

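The top view shows the pallet with corners near (237,173), (190,268), (353,339) and (393,237). The stop is on the left and the open end on the right. The cover has corners near (329,227), (382,253), (350,316) and (296,287). In the scene view the arm mostly hides the pallet. Next I'll fit the poses and check which tool directions are reachable.

```bash
cat > h.py <<'E'
from rig import env,state,vision,order
import cv2,numpy as np
from scipy.optimize import least_squares
from scipy.spatial.transform import Rotation as Ro
np.set_printoptions(precision=4,suppress=True)
def proj(X,m):
    c=np.asarray(X)@np.array(m["R"]).T+np.array(m["t"]); u=c@np.array(m["camera_matrix"]).T
    return u[:,:2]/u[:,2:]
def pl(L,p):  # local xyz -> world for planar pose p=(x,y,yaw)
    c,s=np.cos(p[2]),np.sin(p[2]); L=np.atleast_2d(L)
    return np.c_[p[0]+c*L[:,0]-s*L[:,1],p[1]+s*L[:,0]+c*L[:,1],L[:,2]]
def fit(L,px,m,p0):
    r=least_squares(lambda p:(proj(pl(L,p),m)-px).ravel(),p0)
    return r.x,np.abs(r.fun).max()
E
cat > see.py <<'E'
from h import *
im=cv2.imread("pics/top0.png"); m=vision.camera_model("top"); g=cv2.cvtColor(im,cv2.COLOR_BGR2GRAY)
px=np.array([[393,237],[353,339],[190,268],[237,173]],np.float32)
px=cv2.cornerSubPix(g,px.reshape(-1,1,2),(4,4),(-1,-1),(3,50,.01)).reshape(-1,2)
x,y,h=.08,.1285,.07
# +y left in image (world +y), +x up in image
L=np.array([[x,-y,h],[-x,-y,h],[-x,y,h],[x,y,h]])
P,e=fit(L,px,m,[.5,-.1,0]); print("pallet",P,e,px.tolist())
w=((im.min(2)>150)*255).astype(np.uint8); w[:, :285]=0; w[:,395:]=0; w[:220]=0; w[325:]=0
w=cv2.morphologyEx(w,cv2.MORPH_OPEN,np.ones((3,3)))
c=max(cv2.findContours(w,0,2)[0],key=cv2.contourArea); b=cv2.boxPoints(cv2.minAreaRect(c)); print(b.tolist(),cv2.contourArea(c))
best=None
a,d,h=.05,.045,.078
Lc=np.array([[a,-d,h],[-a,-d,h],[-a,d,h],[a,d,h]])
for k in range(4):
    r=fit(Lc,np.roll(b,k,0),m,[P[0],P[1]-.06,P[2]])
    if best is None or r[1]<best[1]: best=r
C=best[0]; print("cover",best)
d=C[:2]-P[:2];c,s=np.cos(P[2]),np.sin(P[2]); print("cover in pallet",c*d[0]+s*d[1],-s*d[0]+c*d[1],C[2]-P[2])
np.save("P.npy",P)
e=pl([[0,-.1285-.003,.074]],P)[0]
for z in (.074,.2):
  for roll in (np.pi/2,-np.pi/2):
    # tool z along pallet +y ; tool y vertical
    ez=pl([[0,1,0]],[0,0,P[2]])[0]; ey=np.array([0,0,np.sign(roll)]); R=np.c_[np.cross(ey,ez),ey,ez]
    print(z,"+y",env.ik([e[0],e[1],z],Ro.from_matrix(R).as_euler('xyz')))
    for off in (-.3,-.7,-1.1,-1.57):
        ez=pl([[-np.sin(off),np.cos(off),0]],[0,0,P[2]])[0]; R=np.c_[np.cross(ey,ez),ey,ez]
        print(off,env.ik([e[0],e[1],z],Ro.from_matrix(R).as_euler('xyz')))
E
python3 see.py
```

```text
pallet [ 0.4931 -0.0828 -0.5179] 0.563139097006399 [[394.25750732421875, 238.18380737304688], [351.81695556640625, 340.37908935546875], [188.68426513671875, 268.9931335449219], [235.8040771484375, 172.41433715820312]]
[[294.0682067871094, 286.6566467285156], [325.5555114746094, 225.3393096923828], [382.1034851074219, 254.37747192382812], [350.6161804199219, 315.69482421875]] 4190.5
cover (array([ 0.4604, -0.1462,  2.5552]), np.float64(0.5895209124458347))
cover in pallet 0.0029138190206491783 -0.07124875824810596 3.0730864120948245
0.074 +y None
-0.3 None
-0.7 [-1.5255  0.6335 -0.5557  1.9524  1.2632 -1.5708]
-1.1 None
-1.57 None
0.074 +y None
-0.3 None
-0.7 [-1.5255  0.6335 -0.5557  1.9524  1.2632  1.5708]
-1.1 None
-1.57 None
0.2 +y None
-0.3 None
-0.7 None
-1.1 None
-1.57 None
0.2 +y None
-0.3 None
-0.7 None
-1.1 None
-1.57 None
```

```bash
cat >> h.py <<'E'
try: P=np.load("P.npy")
except Exception: pass
def tool(off,tilt,flip=1):
    """tool z at pallet-plane angle off from pallet +y (ccw), tilted down by tilt; tool x horizontal"""
    a=P[2]+np.pi/2+off; ez=np.array([np.cos(a)*np.cos(tilt),np.sin(a)*np.cos(tilt),-np.sin(tilt)])
    ex=flip*np.array([np.sin(a),-np.cos(a),0]); return np.c_[ex,np.cross(ez,ex),ez]
eul=lambda R:Ro.from_matrix(R).as_euler('xyz')
def W(x,y,z): return pl([[x,y,z]],P)[0]
E
python3 - <<'E'
from h import *
for x in(-.045,0,.045):
  for z in (.074,.12,.2):
    print("x",x,"z",z)
    for t in (0,15,30,45,60):
        r=[o for o in range(-180,180,10) if env.ik(W(x,-.133,z),eul(tool(np.radians(o),np.radians(t)))) is not None]
        print("  tilt",t,r)
print("fk check",env.ik(W(0,-.133,.3),[np.pi,0,0]))
E
```

```text
x -0.045 z 0.074
  tilt 0 [-60, -50, -40, -30, -20]
  tilt 15 [-180, -170, -160, -150, -50, -40, -30, -20, -10, 0, 10, 160, 170]
  tilt 30 [-180, -170, -160, -150, -40, -30, -20, -10, 0, 10, 20, 30, 40, 50, 120, 130, 140, 150, 160, 170]
  tilt 45 [-180, -170, -160, -150, -40, -30, -20, -10, 0, 10, 20, 30, 40, 50, 60, 70, 80, 90, 100, 110, 120, 130, 140, 150, 160, 170]
  tilt 60 [-180, -170, -160, -150, -40, -30, -20, -10, 0, 10, 20, 30, 40, 50, 60, 70, 80, 90, 100, 110, 120, 130, 140, 150, 160, 170]
x -0.045 z 0.12
  tilt 0 [-60, -50, -40, -30]
  tilt 15 [-180, -170, -160, -150, -40, -30, -20, -10, 0, 10, 170]
  tilt 30 [-180, -170, -160, -150, -40, -30, -20, -10, 0, 10, 20, 30, 40, 140, 150, 160, 170]
  tilt 45 [-180, -170, -160, -150, -40, -30, -20, -10, 0, 10, 20, 30, 40, 50, 60, 70, 80, 90, 100, 110, 120, 130, 140, 150, 160, 170]
  tilt 60 [-180, -170, -160, -150, -40, -30, -20, -10, 0, 10, 20, 30, 40, 50, 60, 70, 80, 90, 100, 110, 120, 130, 140, 150, 160, 170]
x -0.045 z 0.2
  tilt 0 []
  tilt 15 [-180, -170, -160, -150, -50, -40, -30, -20]
  tilt 30 [-180, -170, -160, -150, -40
[... 2484 characters left out ...]
, 40, 50, 60, 110, 120, 130, 140, 150, 160, 170]
  tilt 60 [-180, -170, -160, -150, -140, -130, -120, -60, -50, -40, -30, -20, -10, 0, 10, 20, 30, 40, 50, 60, 70, 80, 90, 100, 110, 120, 130, 140, 150, 160, 170]
x 0.045 z 0.2
  tilt 0 [-150]
  tilt 15 [-180, -170, -160, -150, -50, -40, -30, -20, -10]
  tilt 30 [-180, -170, -160, -150, -140, -40, -30, -20, -10, 0, 10, 160, 170]
  tilt 45 [-180, -170, -160, -150, -140, -50, -40, -30, -20, -10, 0, 10, 20, 30, 140, 150, 160, 170]
  tilt 60 [-180, -170, -160, -150, -140, -130, -120, -60, -50, -40, -30, -20, -10, 0, 10, 20, 30, 40, 50, 60, 70, 80, 90, 100, 110, 120, 130, 140, 150, 160, 170]
fk check [-0.7134 -0.2589 -0.1227  1.707   0.      2.4282]
```

The two-finger push comes first. Then I'll scoop at a 15° tilt along pallet +y, which is reachable, and flip with joint 6.

```bash
cat >> h.py <<'E'
def down(s):  # tool down, tool y along pallet x; s=+1: tool x along pallet +y
    ex=s*np.array([-np.sin(P[2]),np.cos(P[2]),0]); ez=np.array([0,0,-1.]); return np.c_[ex,np.cross(ez,ex),ez]
def touch(x,y,R,z0=.085,zmin=.066,df=3):
    """step down until the tips touch; returns z"""
    env.move_straight(W(x,y,z0),eul(R)); f0=state()["force"][2]; z=z0
    while z>zmin:
        z-=.0015; env.move_straight(W(x,y,z),v=.05)
        if abs(state()["force"][2]-f0)>df: break
    return z
def cover_top(name,h=.078):
    im=vision.camera("top")[:,:,::-1].copy(); cv2.imwrite(f"pics/{name}.png",im); m=vision.camera_model("top")
    w=((im.min(2)>130)*255).astype(np.uint8)
    hull=cv2.convexHull(proj([W(*q,.078) for q in((.1,-.2),(-.1,-.2),(-.1,.12),(.1,.12))],m).astype(np.int32))
    mk=np.zeros_like(w); cv2.fillPoly(mk,[hull],255); w=cv2.morphologyEx(w&mk,cv2.MORPH_OPEN,np.ones((5,5)))
    c=max(cv2.findContours(w,0,2)[0],key=cv2.contourArea); b=cv2.boxPoints(cv2.minAreaRect(c))
    a,d=.05,.045; L=np.array([[a,-d,h],[-a,-d,h],[-a,d,h],[a,d,h]])
    r=min((fit(L,np.roll(b,k,0),m,[*W(0,-.05,0)[:2],P[2]]) for k in range(4)),key=lambda r:r[1])
    C=r[0]; d=C[:2]-P[:2];c,s=np.cos(P[2]),np.sin(P[2])
    return np.array([c*d[0]+s*d[1],-s*d[0]+c*d[1],(C[2]-P[2]+np.pi/2)%np.pi-np.pi/2]),r[1]
E
python3 - <<'E'
from h import *
q={s:env.ik(W(0,.004,.16),eul(down(s))) for s in(1,-1)}; print(q)
s=min((k for k in q if q[k] is not None),key=lambda k:abs(q[k][5]))
R=down(s)
env.grip(.04); env.move_ptp(W(.003,.004,.16),eul(R))
z=touch(.003,.004,R); print("touch z",z,state()["force"],state()["opening"])
env.move_straight(W(.003,.004,z+.003),v=.05)
env.move_straight(W(.002,-.045,z+.003),v=.06)
print(state()["force"],state()["clock"],state()["tcp_pos"]); print(cover_top("t1"))
E
```

```text
{1: array([-0.4203, -0.2014, -0.3284,  1.4438,  0.    ,  1.6684]), -1: array([-0.4203, -0.2014, -0.3284,  1.4438,  0.    , -1.4732])}
touch z 0.06699999999999999 [-5.7543  2.2332 13.3746] 0.04011438449661444
[ 0.7592 -0.4164  0.2827] 7.875 [ 0.4727 -0.1229  0.0701]
(array([ 0.0061, -0.1144, -0.0046]), np.float64(8.400022662650144))
```

View pics/t1.png

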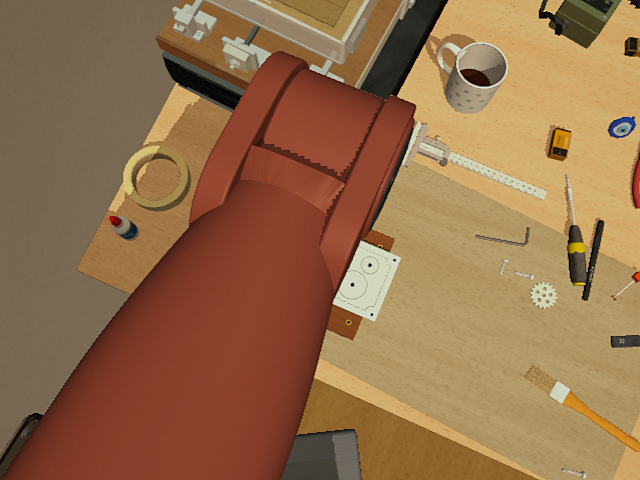

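The arm hides the inner half of the cover. Its outer corners show near (400,250) and (373,320), past the pallet edge, so I'll project those onto the plane z = 0.078.

```bash
python3 - <<'E'
from h import *
m=vision.camera_model("top")
im=cv2.imread("pics/t1.png");g=cv2.cvtColor(im,cv2.COLOR_BGR2GRAY)
b=cv2.cornerSubPix(g,np.array([[[400,250]],[[373,320]]],np.float32),(3,3),(-1,-1),(3,50,.01)).reshape(-1,2);print(b)
for p in b:
    r=least_squares(lambda v:(proj([W(v[0],v[1],.078)],m)-p).ravel(),[0,-.15]); print(r.x)
# plan check
for t in (10,12,15):
  for f in(1,-1):
    print(t,f,env.ik(W(0,-.134,.071),eul(tool(0,np.radians(t),f))),env.ik(W(0,-.20,.085),eul(tool(0,np.radians(t),f))))
for f in(1,-1): print(env.ik(W(0,-.17,.22),eul(tool(0,np.radians(40),f))))
print(env.ik(W(0,-.205,.16),eul(down(1))))
E
```

```text
[[400.     250.    ]
 [373.7138 321.1678]]
[ 0.0652 -0.1414]
[-0.044  -0.1454]
10 1 [-1.2683  0.8128 -0.0027  2.073   0.8042  1.7549] None
10 -1 [-1.2683  0.8128 -0.0027  2.073   0.8042 -1.3867] None
12 1 [-1.2655  0.7727 -0.0249  2.041   0.7999  1.7914] None
12 -1 [-1.2655  0.7727 -0.0249  2.041   0.7999 -1.3502] None
15 1 [-1.2602  0.7125 -0.0579  1.9938  0.792   1.8458] [-1.3473  0.7807  0.0694  2.0819  0.7106  1.8035]
15 -1 [-1.2602  0.7125 -0.0579  1.9938  0.792  -1.2958] [-1.3473  0.7807  0.0694  2.0819  0.7106 -1.3381]
[-1.2242  0.1461 -0.1278  1.9552  0.6221  2.2165]
[-1.2242  0.1461 -0.1278  1.9552  0.6221 -0.9251]
[-0.8667 -0.3003 -0.4123  1.4588  0.      1.222 ]
```

```bash
python3 - <<'E'
from h import *
env.move_straight(W(.002,-.055,.070),v=.05); env.pause(.3)
env.move_straight(W(.002,-.050,.070),v=.05)
env.move_straight(W(.002,-.05,.16),v=.2)
env.move_ptp(W(0,-.24,.23),eul(tool(0,np.radians(40),-1)))
print(cover_top("t2"),state()["clock"],state()["tcp_pos"])
E
```

```text
(array([ 0.0062, -0.1116, -0.0044]), np.float64(0.7901529833030168)) 10.5083 [ 0.375  -0.2899  0.2298]
```

View pics/t2.png

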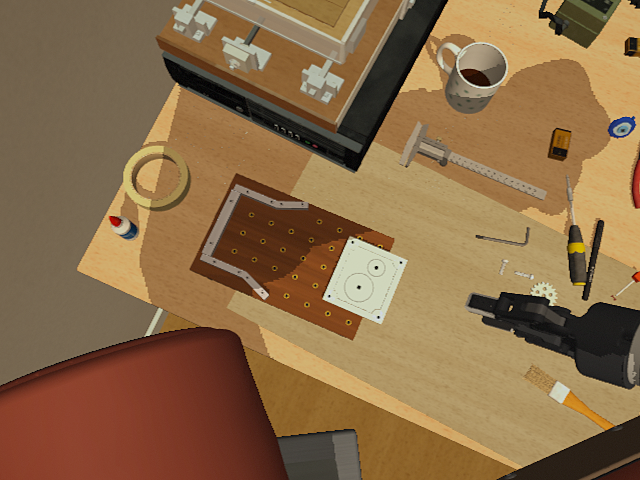

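The cover is square on the pallet at x = +6 mm, y = -111.6 mm, with about 28 mm overhanging. The image shows its outer edge from (407,262) to (380,322). Next step is to scoop and grip.

```bash
cat > grip.py <<'E'
from h import *
t=np.radians(15); E=eul(tool(0,t,-1)); x=.006
env.grip(.026)
env.move_ptp(W(x,-.20,.090),E); f0=state()["force"]
env.move_straight(W(x,-.1335,.0715),v=.08); print("in",state()["force"]-f0)
env.move_straight(W(x,-.1315,.093),v=.04); print("scoop",state()["force"]-f0)
env.grip(0,30); s=state(); print("grip",s["opening"],s["grasp_force"],s["force"]-f0,s["clock"])
im=vision.camera("scene"); cv2.imwrite("pics/s3.png",im[:,:,::-1])
E
python3 grip.py
```

```text
in [ 0.3775  1.0913 -1.1337]
scoop [-0.4047 -1.1659 -0.8572]
grip 0.007432576319165033 34.40399408340454 [-0.4035  0.0258 -2.0366] 13.5333
```

View pics/s3.png

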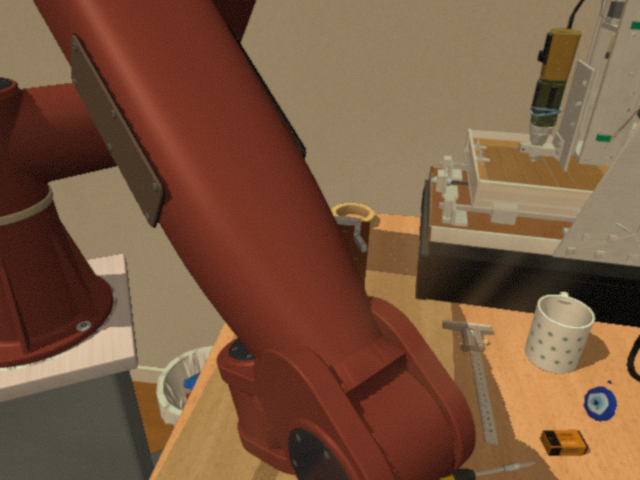

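The arm hides the gripper here, but the opening stopped at 7.4 mm with 34 N, so the plate is held. Now lift and flip.

```bash
python3 - <<'E'
from h import *
env.move_straight(W(.006,-.17,.22),eul(tool(0,np.radians(40),-1)),v=.1)
s=state(); print(s["opening"],s["grasp_force"],s["qpos"])
q=np.array(s["qpos"]); q[5]+=np.pi; env.move_j(q)
s=state(); print(s["opening"],s["grasp_force"],s["qpos"],s["clock"],s["tcp_pos"])
a=vision.camera("top"); b=vision.camera("wrist")
cv2.imwrite("pics/f4.png",np.vstack([a[150:400,150:550],b[::2,::2][:, :].repeat(1,0)[:, :320].copy() if 0 else cv2.resize(b,(400,300))])[:,:,::-1])
E
```

```text
0.007218585423672357 34.32752072811127 [-1.2169  0.1623 -0.1121  1.9528  0.6269 -0.918 ]
0.007037057884989207 33.90687882900238 [-1.2169  0.1624 -0.112   1.9528  0.6269  2.2231] 17.7083 [ 0.414  -0.2332  0.2191]
```

View pics/f4.png

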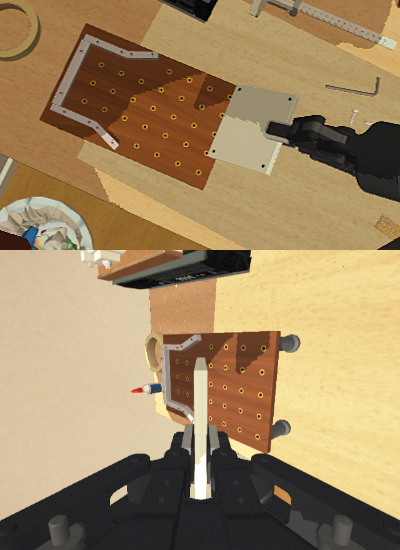

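The plate is flipped with the plain face up and is held squarely: top crop corners are about (238,85), (298,98), (270,172) and (207,157). Now I'll place it by reversing the scoop.

```bash
python3 - <<'E'
from h import *
E=eul(tool(0,np.radians(15),1)); x=0
f0=state()["force"]
env.move_straight(W(x,-.134,.105),E,v=.1)
env.move_straight(W(x,-.1305,.0945),v=.05); print(state()["force"]-f0)
env.grip(.026); print(state()["opening"],state()["force"]-f0)
env.move_straight(W(x,-.1335,.0715),v=.04); print(state()["force"]-f0)
env.move_straight(W(x,-.20,.0893),v=.08)
env.move_straight(W(x,-.23,.22),eul(tool(0,np.radians(40),1)),v=.2)
print(cover_top("t5"),state()["clock"])
E
```

```text
[-0.7718  0.0109 -0.2062]
0.026157307173486716 [-0.1554 -0.0768 -0.0486]
[-0.2721  0.5031  1.1248]
(array([-0.0013, -0.1093, -0.0038]), np.float64(0.7358785873442457)) 22.5167
```

View pics/t5.png

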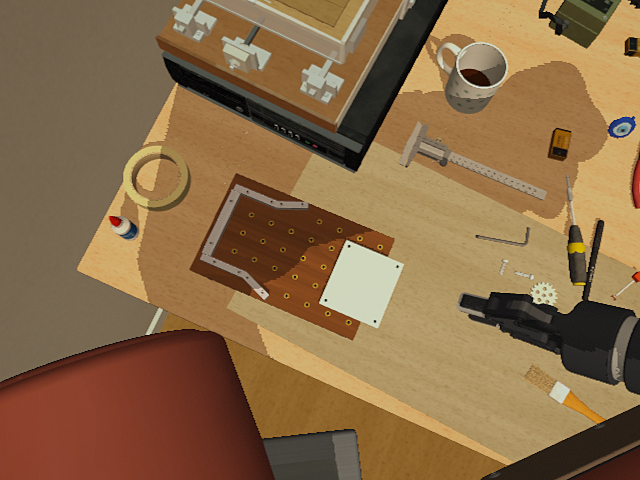

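It lies flat with the plain face up, its corners at (345,240), (403,265), (377,327) and (320,300). Now I'll push it home.

```bash
python3 - <<'E'
from h import *
E=eul(down(1)); n=np.array([-np.sin(P[2]),np.cos(P[2]),0])
env.grip(.04); env.move_ptp(W(-.001,-.19,.12),E)
env.move_straight(W(-.001,-.19,.070),v=.15); env.pause(.2); f0=state()["force"]
F=lambda:float((state()["force"]-f0)@n)
env.move_straight(W(-.001,-.06,.070),v=.08); print(F())
y=-.06; log=[]
while y<.010:
    y+=.005 if y<-.006 else .001
    env.move_straight(W(-.001,y,.070),v=.06); f=F(); log.append((round(y,3),round(f,1)))
    if f<-10: break
print(log)
env.pause(.3); print(F(),state()["clock"])
y-=.012; env.move_straight(W(-.001,y,.070),v=.1)
env.move_straight(W(-.001,y,.16),v=.2)
env.move_ptp(W(0,-.24,.23),eul(tool(0,np.radians(40),1)))
print(cover_top("t6"),state()["clock"])
E
```

```text
-0.13962943067687184
[(-0.055, 0.6), (-0.05, 0.4), (-0.045, 0.3), (-0.04, -0.3), (-0.035, 0.3), (-0.03, 0.0), (-0.025, -0.4), (-0.02, 0.1), (-0.015, -0.3), (-0.01, 0.9), (-0.005, 0.4), (-0.004, -0.3), (-0.003, -0.8), (-0.002, 0.2), (-0.001, 0.4), (-0.0, -0.3), (0.001, 0.3), (0.002, -0.3), (0.003, 0.8), (0.004, -4.4), (0.005, -9.8), (0.006, -15.6)]
-14.218801196617521 31.9167Traceback (most recent call last):
  File "<stdin>", line 17, in <module>
  File "h.py", line 37, in cover_top
    c=max(cv2.findContours(w,0,2)[0],key=cv2.contourArea); b=cv2.boxPoints(cv2.minAreaRect(c))
ValueError: max() iterable argument is empty
```

View pics/t6.png

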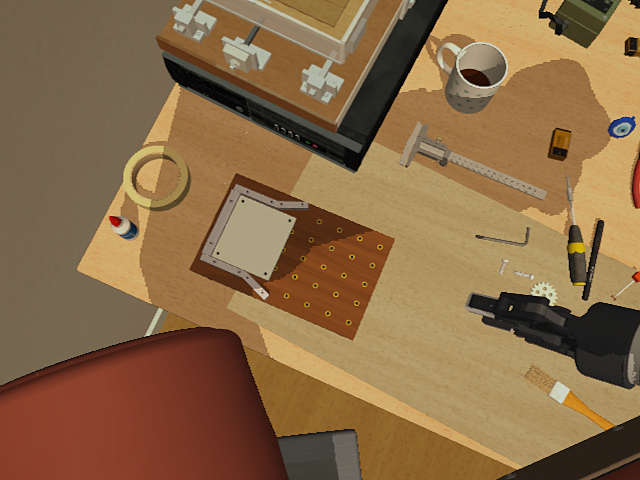

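The plate sits between the rails against the stop, with corners near (242,191), (296,214), (271,279) and (210,258). Stop contact came where predicted (TCP y about 4 mm), so I'm handing the job in.

```bash
python3 - <<'E'
from h import *
print(order.job_done(),state()["clock"])
E
```

```text
the job is handed in; nothing more can be done
the job is handed in; nothing more can be done
```

I turned the cover plain face up, pushed it home against the end stop and handed the job in at about 34 s; no pass/fail verdict came back. The final position rests on the stop contact force and the last picture, because the automatic position fit failed on that image.

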